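# Tip only the battery cells from a divided dish into the sloped infeed tray

### The job

Pick the divided dish up by its upright centre wall, turn it so that the half with the two round battery cells faces the sloped tray, and tip it close above the tray's open upper end so that both cells roll down and rest against the back stop, while the two flat metal strips stay in their half of the dish. Then set the dish back upright on its round mat and let go of it. Leave the battery module, the screwdriver and the bottle where they are.

Things in the scene. Friction and masses are not known exactly. Their poses are not given: they have to be found in the camera images.
- dish_grip (a point): Grip point in the upright centre wall of the loose aluminium divided dish, 75 mm above its underside, 20 mm below the wall's top. Axes: z up, x towards the half with the cells (strips lie in the -x half), y along the wall. The wall is 10 mm thick (x), 80 mm long (y): pinch it across its thickness. The cells reach up to 26 mm below this point: keep fingertips less than 22 mm below it.
- dish: The dish (0.3 kg empty, 0.6 kg loaded), origin at the centre of its underside, axes as dish_grip. Flat foot 72 x 80 mm. From the centre wall each half's floor rises outward at 20 degrees, 80 mm long, to an open lip; so things lie against the centre wall until it is tipped over 20 degrees, and tipping 40 to 45 empties a half. Side walls 28 mm high stand at the y ends; inner width 74, outer 80, length 160.
- dish_lip (a point): Middle of the open lip edge of the dish's half with the cells, on its floor: 80 mm along the dish's x and 40 mm below dish_grip. The cells roll off here.
- strip_lip (a point): Middle of the open lip edge of the other half, with the strips: 80 mm along the dish's -x and 40 mm below dish_grip. Nothing may leave here.
- cell_a_center (a point): Centre of a battery cell: plain cylinder 26 mm diameter, 65 mm long, 90 g, magenta wrap, steel ends; its axis is its y. Starts in the dish's +x half, lying along the centre wall and against it.
- cell_b_center (a point): Centre of the second, identical battery cell; starts next to the first in the same half, on its outer side.
- strip_a_center (a point): Centre of a flat nickel-plated steel strip 66 x 24 x 4 mm, 50 g, lying on the floor of the dish's -x half. Must stay in the dish.
- strip_b_center (a point): Centre of the second, identical strip, in the same half as the first, on its outer side.
- tray: Fixed sloped steel tray, open on top and at its upper end; origin at the centre of its base plate on the table, z up, x level and downhill. The floor slopes 18 degrees, 190 mm long, inner width 110 mm (y); floor 79 mm above the table at the upper end (90 mm uphill of the origin), 21 mm at the back stop (88 mm downhill). Side walls 30 mm above the floor, 4 mm thick; back stop 48 mm high.
- tray_mouth (a point): Middle of the floor's top edge at the tray's open upper end, 79 mm above the table.
- tray_stop (a point): Middle of the foot of the back stop's inner face, at floor level of the tray's lower end.
- mat: Fixed round black rubber mat, 260 mm diameter, 4 mm thick, on which the dish starts and must end; origin at the centre of its underside on the table.
- module: Bystander: black battery module with magenta cells, 100 x 150 x 69 mm, origin at the centre of its underside.
- driver: Bystander: screwdriver 190 mm long lying on the table along its x, origin at its underside.
- bottle: Bystander: white bottle, 52 mm diameter, 120 mm high, upright, origin at the centre of its underside.
- cell_a: The same cell as cell_a_center (origin at its centre).
- cell_b: The same cell as cell_b_center (origin at its centre).
Mind the look-alikes: they are no part of the job. What is shaped like the dish but purple is not meant. Leave any green look-alike of the tray alone.

How it is judged:
On the way, in this order (a step that is already met when the one before it is completed fails the run):
1. the dish is tipped with its cells' half towards the tray and low, its strips' half high, near the tray's upper end (angle between dish_grip's own z axis and vertical above 0.36 rad and horizontal distance between dish_lip and tray_mouth below 0.12 m and height (world z) of dish_lip below 0.2 m and height (world z) of strip_lip above 0.13 m and x of tray_stop in the frame of dish_grip above 0.05 m), for 0.1 s.
2. both cells are in the tray by the back stop (x of cell_a_center in the frame of tray between 0.03 and 0.092 m and y of cell_a_center in the frame of tray between -0.056 and 0.056 m and z of cell_a_center in the frame of tray between 0.02 and 0.075 m and x of cell_b_center in the frame of tray between 0.03 and 0.092 m and y of cell_b_center in the frame of tray between -0.056 and 0.056 m and z of cell_b_center in the frame of tray between 0.02 and 0.075 m), for 0.2 s.
At the end, for the whole second after the job is handed in: Both cells lie still in the tray at its lower end, up against the back stop or the cell in front (centres within about 60 mm of the stop); both strips lie in their own half of the dish; the dish stands upright (within 4 degrees) on the round mat, its centre within 85 mm of the mat's centre (all of step 2 and x of strip_a_center in the frame of dish_grip between -0.088 and -0.004 m and z of strip_a_center in the frame of dish_grip between -0.08 and -0.02 m and y of strip_a_center in the frame of dish_grip between -0.04 and 0.04 m and x of strip_b_center in the frame of dish_grip between -0.088 and -0.004 m and z of strip_b_center in the frame of dish_grip between -0.08 and -0.02 m and y of strip_b_center in the frame of dish_grip between -0.04 and 0.04 m and linear speed of each of cell_a, cell_b below 0.03 m/s and angle between dish_grip's own z axis and vertical below 0.08 rad and horizontal distance between dish_grip and mat below 0.085 m and height (world z) of dish_grip between 0.072 and 0.086 m); the robot touches nothing.
It fails at once if a strip leaves its half of the dish (not (x of strip_a_center in the frame of dish_grip between -0.088 and -0.004 m and z of strip_a_center in the frame of dish_grip between -0.08 and -0.02 m and y of strip_a_center in the frame of dish_grip between -0.04 and 0.04 m) or not (x of strip_b_center in the frame of dish_grip between -0.088 and -0.004 m and z of strip_b_center in the frame of dish_grip between -0.08 and -0.02 m and y of strip_b_center in the frame of dish_grip between -0.04 and 0.04 m)).
It fails at once if a cell rolls off the dish's lip high above the tray (cell more than 200 mm above the table) ((x of cell_a_center in the frame of dish_grip above 0.1 m and height (world z) of cell_a_center above 0.2 m) or (x of cell_b_center in the frame of dish_grip above 0.1 m and height (world z) of cell_b_center above 0.2 m)).
It fails at once if the module, screwdriver or bottle is pushed more than 30 mm, or the bottle is tipped over (distance of any of module, driver, bottle from where it was at the start of the episode above 0.03 m or angle between bottle's own z axis and vertical above 0.5 rad).
It also fails if it takes over 48 s, if anything falls off the work surface, if the arm or the gripper's body presses on something with over 40 N, if the wrist force passes 120 N, or if a joint passes its speed limit or range.

### The arm

A 6-joint arm with a two-finger parallel gripper is mounted at the origin on the work surface. World frame = base frame: x ahead of the robot, y to its left, z up, the work surface at z = 0. Lengths are in m, angles in rad, forces in N, time in s.
With the tool pointing down it reaches from about 0.35 to 0.95 m from the base axis. Payload 17.4 kg.
Tool frame: the origin (TCP) lies on the centre line of the jaws, within the pads' length; the fingertips stand 22 mm ahead of it and the grasp point (between the pads) lies 3 mm ahead of it (env.nose_length is the distance from the TCP to the fingertips, in m); z points along the fingers, y is the direction in which the jaws open and shut (so a half turn about z gives the same grasp; the last joint's range is limited). The gripper opens to 93 mm and grips with 3 to 60 N. Pads are 15 mm wide; open, the fingers measure 128 mm over their backs; the gripper's body (75 mm by 188 mm) begins 65 mm behind the grasp point.
Start: joints at [-1.257, 0.116, 1.442, -0, 1.584, -0.038], TCP at [0.233, -0.634, 0.241] pointing down, gripper open.
Joint ranges: [-2.83, 2.83], [-0.83, 2.19], [0.07, 2.5], [-1.14, 4.28], [0.01, 3], [-2.97, 2.97]. Speed limits (rad/s): [1.89, 1.89, 2.22, 3.14, 3.14, 3.14].

### API

Orientations are given as a unit quaternion [w, x, y, z].
In Python, from workcell import env gives the robot as it stands. The module is installed in compiled form; this text tells all that it offers.
- The arm moves only by the shell command python3 -m pendant 'ROWS' [OPENING] [FORCE]. ROWS is JSON, a list that holds one entry, the list of rows, each a list of 4 numbers: the shift along the world's x, y, z in cm, then the turn about the world's z in degrees. A call has exactly 10 rows; each row shifts and turns the commanded pose from where the row before left it; what a row does not reach is not made up. A row lasts 1/12 s, in which the tool goes at most 41.7 mm and 7.16 degrees, less where a joint would pass 70% of its speed; a pose out of reach is approached as far as the arm can. A call is refused whole if a number of a shift passes 4.17 or a number of a turn 7.16, either way. A call with a gripper value outside its range is refused whole. OPENING is the gripper's target within -1 to 1 (fully open at 1, half-way at 0, shut at -1), set as the call begins (- or left out, the last holds). The fingers move at their own pace and stop on an object; FORCE is the grip in N (left out, the last holds). Time passes only in rows, so rows that do not move let the fingers close, or fill a call up. It gives the time, the measured TCP pose, the force and the opening at its end, in the units of the state.
- env.state(): the state, without advancing time (a new reading comes with each control period).
- env.read_camera(name): name is "scene" or "top" or "wrist"; returns a dict with "image" (480x640x3 uint8, blue, green, red), "mtx" (3x3 intrinsics, pixels), "R" (3x3) and "t" (3): a world point X has camera coordinates R X + t; the wrist camera has in their place "tool_from_camera" (4x4, takes a point from camera to tool coordinates, whose origin is the TCP and whose axes are the flange's). Camera axes: x right, y down, z forward; pixel columns grow to the right and rows downward; lengths in m; the calibration is good to about 2 mm. A picture is of the moment at which its call begins: read the wrist's pose just before it. There is no depth.
- env.hand_in(): hands the job in, once; it reports no verdict.
The state is a dict: "time": time; "q": joint angles; "joint_velocities": joint speeds; "tau": joint torques, N m; "position": TCP position; "tcp_rot": TCP orientation; "contact_force": force on the tool from outside, world axes, zero at the start; "moment": the same for the moment, N m; "opening": finger opening in m.
Only numpy, scipy, OpenCV 4.12 (cv2) and the standard library are available. Lean on these libraries where they do the work, as an engineer would, in place of code of your own. Each camera call takes 0.05 s, during which the arm holds its last target.

## Working session

There is one attempt and no reset: what is moved stays moved. The work goes in short steps, Python scripts to look and compute and a shell command to move; the robot and the scene stay as the last step left them, time stands still between calls to the robot, and variables do not carry over. Pictures are saved under pics/ and viewed, and the job is handed in when it is done.

```bash
mkdir -p pics; cat > h.py <<'E'
import numpy as np, cv2
from workcell import env
def snap(name,tag):
    c=env.read_camera(name); cv2.imwrite(f'pics/{tag}.png',c['image'])
    if name!='wrist': np.savez(f'pics/{tag}.npz',mtx=c['mtx'],R=c['R'],t=c['t'])
    return c
def back(tag,u,v,z):
    c=np.load(f'pics/{tag}.npz'); d=c['R'].T@np.linalg.inv(c['mtx'])@np.array([u,v,1.]); o=-c['R'].T@c['t']
    return o+d*(z-o[2])/d[2]
def proj(tag,X):
    c=np.load(f'pics/{tag}.npz'); p=c['mtx']@(c['R']@np.array(X)+c['t']); return p[:2]/p[2]
def crop(tag,x0,y0,x1,y1,f,out):
    im=cv2.imread(f'pics/{tag}.png')[y0:y1,x0:x1]; cv2.imwrite(f'pics/{out}.png',cv2.resize(im,None,fx=f,fy=f,interpolation=cv2.INTER_CUBIC))
E
python3 - <<'E'
from h import *
snap('top','top0'); snap('scene','scene0')
for n in('top0','scene0'):
    c=np.load(f'pics/{n}.npz'); print(n,c['mtx'].round(1).tolist(),c['R'].round(3).tolist(),(-c['R'].T@c['t']).round(3))
s=env.state(); print(s); print(env.nose_length)
E
```

```text
top0 [[500.9, 0.0, 323.1], [0.0, 500.9, 232.3], [0.0, 0.0, 1.0]] [[-0.137, -0.99, -0.008], [-0.966, 0.136, -0.218], [0.217, -0.023, -0.976]] [0.306 0.083 1.121]
scene0 [[571.6, 0.0, 314.2], [0.0, 571.6, 239.6], [0.0, 0.0, 1.0]] [[-0.564, 0.826, 0.005], [0.499, 0.345, -0.795], [-0.658, -0.446, -0.606]] [1.397 0.664 0.867]
{'time': 0.1, 'q': array([-1.25679035e+00,  1.16433898e-01,  1.44219716e+00,  1.21639683e-05,
        1.58398558e+00, -3.78240780e-02]), 'joint_velocities': array([ 0.0007394 , -0.00092249, -0.00163929,  0.00069673,  0.00135421,
       -0.00187194]), 'tau': array([ 2.34121617e-03, -7.22893453e+01, -6.23863935e+01,  7.81157124e-02,
        2.27796781e-02, -8.75416390e-05]), 'position': array([ 0.2325471 , -0.63351014,  0.23998258]), 'tcp_rot': array([-5.07954973e-04,  9.84566670e-01,  1.75009169e-01, -6.44533288e-05]), 'contact_force': array([-0.22389274, -0.89845842,  0.39645723]), 'moment': array([ 0.01707651, -0.04667476, -0.00500724]), 'opening': 0.09289589741768592}
0.022
```

View pics/top0.png

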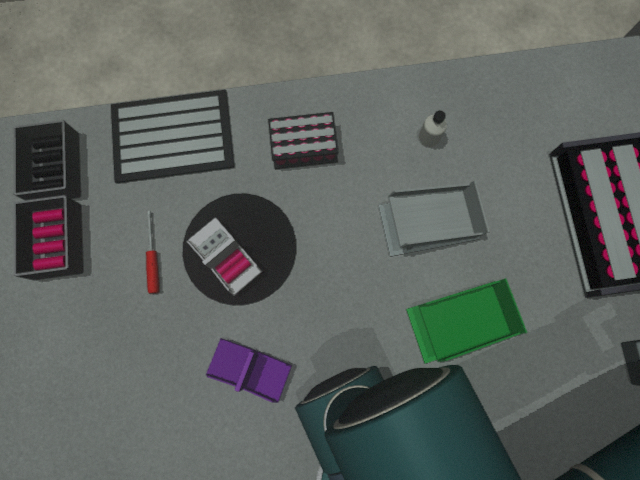

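View pics/scene0.png

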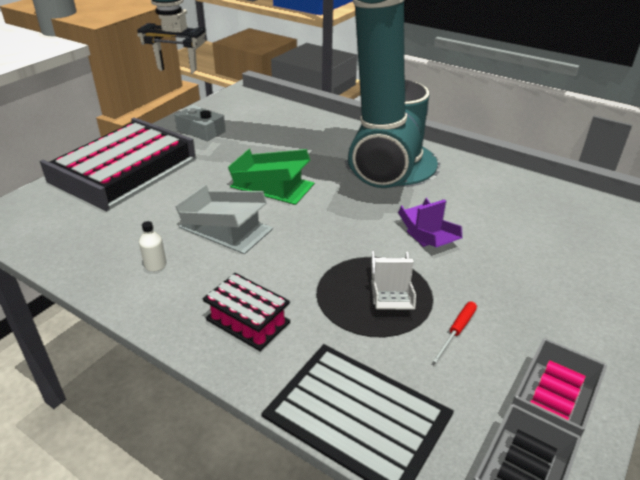

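```bash
python3 - <<'E'
from h import *
crop('top0',170,180,310,310,5,'c1'); crop('top0',370,170,500,270,6,'c2'); crop('scene0',160,170,290,260,6,'c3');crop('scene0',310,230,450,340,5,'c4')
E
```

```text
(no output)
```

View pics/c1.png

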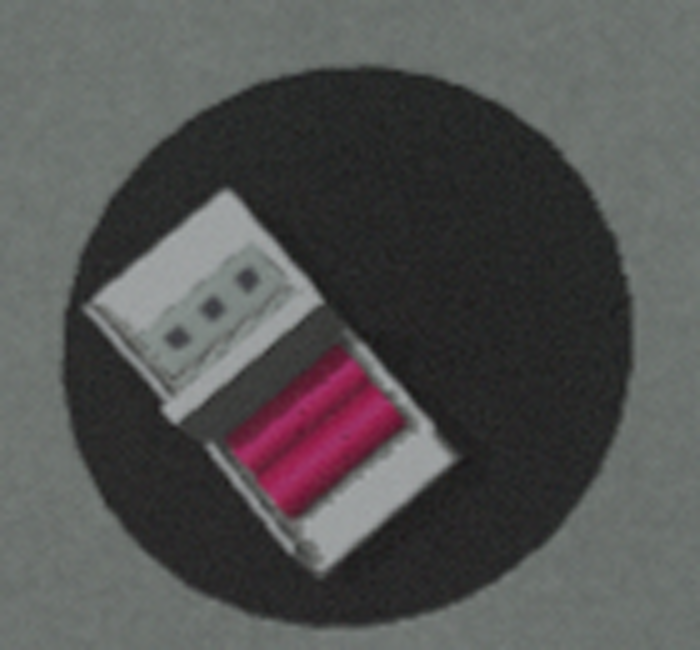

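View pics/c2.png

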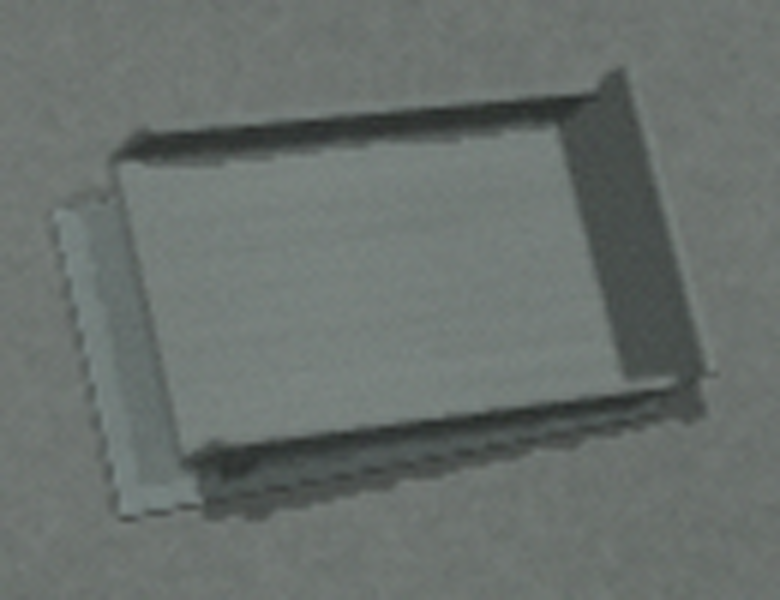

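View pics/c3.png

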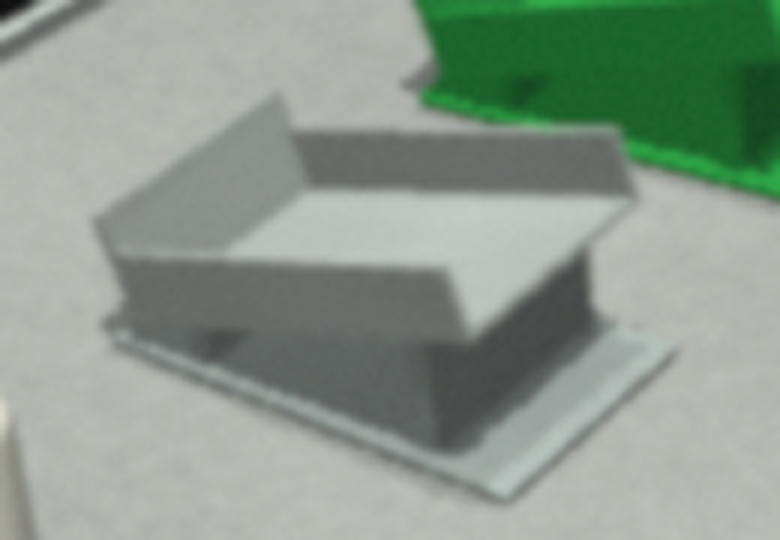

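View pics/c4.png

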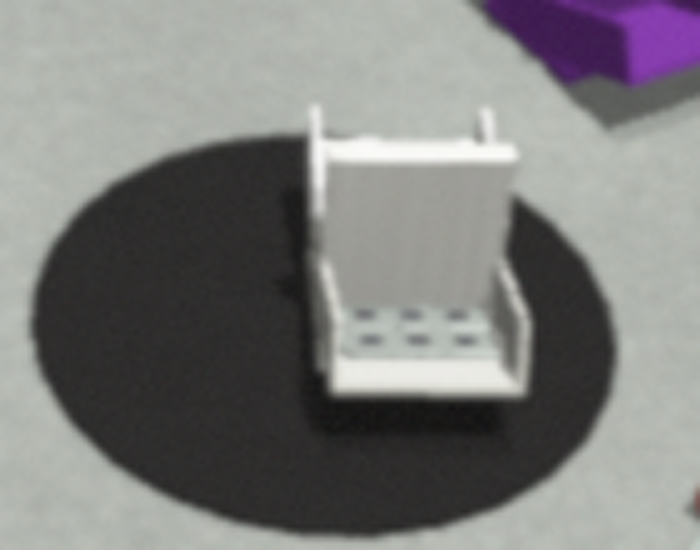

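```bash
python3 - <<'E'
from h import *
b=lambda n,u,v,z: back('top0',u,v,z)
def c1(x,y,z): return b(0,170+x/5,180+y/5,z)
def c2(x,y,z): return b(0,370+x/6,170+y/6,z)
print('mat', c1(349,347,.004), 'edges',c1(64,347,.004),c1(633,347,.004),c1(349,66,.004),c1(349,627,.004))
P={}
for n,(x,y,z) in dict(sl1=(90,308,.039),sl2=(228,188,.039),cl1=(320,577,.039),cl2=(462,455,.039),w1a=(165,410,.099),w1b=(185,427,.099),w2a=(325,300,.099),w2b=(343,312,.099)).items():
    P[n]=c1(x,y,z); print(n,P[n].round(4))
print('lip mid',(P['sl1']+P['sl2']+P['cl1']+P['cl2'])/4,'dx',np.linalg.norm(P['sl1']+P['sl2']-P['cl1']-P['cl2'])/2,'w',np.linalg.norm(P['sl1']-P['sl2']),np.linalg.norm(P['cl1']-P['cl2']))
d=P['cl1']+P['cl2']-P['sl1']-P['sl2']; print('dish x yaw',np.degrees(np.arctan2(d[1],d[0])))
print('wall mid',(P['w1a']+P['w1b']+P['w2a']+P['w2b'])/4,'len',np.linalg.norm(P['w1a']-P['w2a']),'yaw-y',np.degrees(np.arctan2(*(P['w2a']-P['w1a'])[[1,0]])))
T={}
for n,(x,y,z) in dict(m1=(117,160,.079),m2=(187,452,.079),b1=(55,210,.004),b2=(122,518,.004),s1=(558,125,.021),s2=(622,382,.021),t1=(625,70,.069),t2=(712,375,.069)).items():
    T[n]=c2(x,y,z); print(n,T[n].round(4))
for a in('m','b','s','t'):
    p,q=T[a+'1'],T[a+'2']; e=q-p; print(a,'mid',((p+q)/2).round(4),'w',np.linalg.norm(e).round(4),'perp yaw',np.degrees(np.arctan2(e[1],e[0]))+90)
d=(T['s1']+T['s2']-T['m1']-T['m2'])/2; print('len',np.linalg.norm(d[:2]),'yaw',np.degrees(np.arctan2(d[1],d[0])))
E
```

```text
mat [0.54158214 0.24964535 0.004     ] edges [0.55958581 0.37805237 0.004     ] [0.52367328 0.12191449 0.004     ] [0.67403136 0.2361531  0.004     ] [0.41601668 0.26243637 0.004     ]
sl1 [0.5675 0.3561 0.039 ]
sl2 [0.6135 0.2906 0.039 ]
cl1 [0.4356 0.267  0.039 ]
cl2 [0.4798 0.2005 0.039 ]
w1a [0.5058 0.3135 0.099 ]
w1b [0.4975 0.306  0.099 ]
w2a [0.5428 0.2434 0.099 ]
w2b [0.5367 0.2364 0.099 ]
lip mid [0.52410432 0.27854927 0.039     ] dx 0.16025113103038408 w 0.07997138054622402 0.07987688608927397
dish x yaw -146.00812183832878
wall mid [0.52068992 0.27481482 0.099     ] len 0.07935052085180909 yaw-y -62.18557904107363
m1 [ 0.5962 -0.0944  0.079 ]
m2 [ 0.487 -0.101  0.079]
b1 [ 0.6007 -0.0802  0.004 ]
b2 [ 0.4785 -0.0857  0.004 ]
s1 [ 0.6026 -0.2728  0.021 ]
s2 [ 0.5008 -0.2766  0.021 ]
t1 [ 0.6069 -0.2857  0.069 ]
t2 [ 0.4904 -0.2933  0.069 ]
m mid [ 0.5416 -0.0977  0.079 ] w 0.1094 perp yaw -86.53420488010511
b mid [ 0.5396 -0.083   0.004 ] w 0.1223 perp yaw -87.41545158069297
s mid [ 0.5517 -0.2747  0.021 ] w 0.1019 perp yaw -87.85631855504155
t mid [ 0.5486 -0.2895  0.069 ] w 0.1168 perp yaw -86.27837208639136
len 0.17731542240491216 yaw -86.73662440147878
```

```bash
python3 -m pendant '[[[0.6,2,0,0.5],[1.1,3.5,0,0.5],[1.1,3.5,0,0.5],[1.1,3.5,0,0.5],[1.1,3.5,0,0.5],[1.1,3.5,0,0.5],[1.1,3.5,0,0.5],[1.1,3.5,0,0.5],[1.1,3.5,0,0.5],[1.1,3.5,0,0.5]]]' 1 40
python3 -m pendant '[[[1.1,3.5,0,0.5],[1.1,3.5,0,0.5],[1.1,3.5,0,0.5],[1.1,3.5,0,0.5],[1.1,3.5,0,0.5],[1.1,3.5,0,0.5],[1.1,3.5,0,0.5],[1.1,3.5,0,0.5],[1.1,3.5,0,0.5],[1.1,3.5,0,0.5]]]'
```

```text
time: 0.93
position: [0.3375, -0.2969, 0.2404]
tcp_rot: [-0.0, 0.976, 0.218, -0.0]
contact_force: [0.2, -0.5, 0.6]
opening: 0.0929
time: 1.77
position: [0.4475, 0.0533, 0.2406]
tcp_rot: [0.0, 0.965, 0.261, 0.0]
contact_force: [0.8, -0.8, -0.9]
opening: 0.0929
```

```bash
python3 -m pendant '[[[0.9,2.8,0,0.5],[0.9,2.8,0,0.5],[0.9,2.8,0,0.5],[0.9,2.8,0,0.5],[0.9,2.8,0,0.5],[0.9,2.8,0,0.5],[0.9,2.8,0,0.5],[0.8,2,0,0.2],[0.4,0.7,0,0],[0,0,0,0]]]'
python3 - <<'E'
from h import *
s=env.state(); c=snap('wrist','w1'); print(c['tool_from_camera'],c['mtx'],s['position'],s['tcp_rot'])
np.savez('pics/w1.npz',mtx=c['mtx'],T=c['tool_from_camera'],p=s['position'],q=s['tcp_rot'])
E
```

```text
time: 2.6
position: [0.5228, 0.2754, 0.2398]
tcp_rot: [0.0, 0.956, 0.292, -0.001]
contact_force: [0.2, -0.4, 0.1]
opening: 0.0929
[[-2.57302625e-04 -9.68492040e-01 -2.49044379e-01  6.78705070e-02]
 [ 9.99999942e-01 -3.04385863e-04  1.50546164e-04  5.78320306e-04]
 [-2.21608349e-04 -2.49044326e-01  9.68492062e-01 -1.44465112e-01]
 [ 0.00000000e+00  0.00000000e+00  0.00000000e+00  1.00000000e+00]] [[407.50899785   0.         319.36667358]
 [  0.         407.50899785 230.88722986]
 [  0.           0.           1.        ]] [0.52275311 0.27535616 0.23977235] [ 9.59147090e-05  9.56472789e-01  2.91820666e-01 -7.02911836e-04]
```

View pics/w1.png

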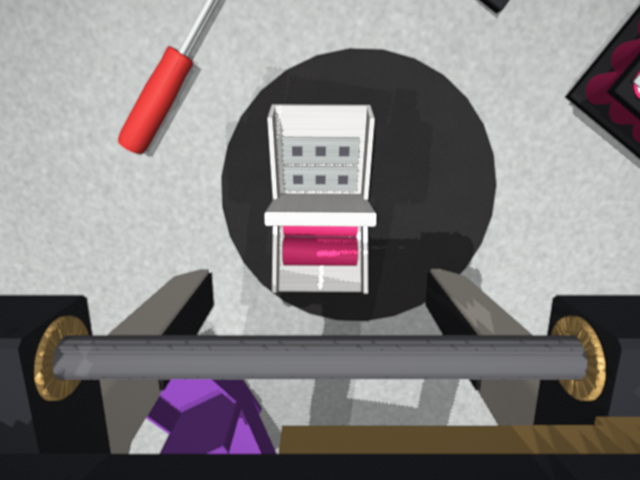

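```bash
cat >> h.py <<'E'
from scipy.spatial.transform import Rotation as Ro
def wback(tag,u,v,z):
    c=np.load(f'pics/{tag}.npz'); R=Ro.from_quat(np.roll(c['q'],-1)).as_matrix(); T=c['T']
    o=R@T[:3,3]+c['p']; d=R@T[:3,:3]@np.linalg.inv(c['mtx'])@np.array([u,v,1.])
    return o+d*(z-o[2])/d[2]
E
python3 - <<'E'
from h import *
crop('w1',240,80,400,310,3,'c5')
for n,u,v,z in[('wallL',265,218,.099),('wallR',376,218,.099),('stripL',269,105,.045),('stripR',374,105,.045),('celL',273,291,.039),('celR',368,291,.039)]: print(n,wback('w1',u,v,z).round(4))
E
```

```text
wallL [0.5045 0.3094 0.099 ]
wallR [0.5489 0.2433 0.099 ]
stripL [0.5703 0.3549 0.045 ]
stripR [0.6169 0.2856 0.045 ]
celL [0.4351 0.2665 0.039 ]
celR [0.4833 0.1948 0.039 ]
```

View pics/c5.png

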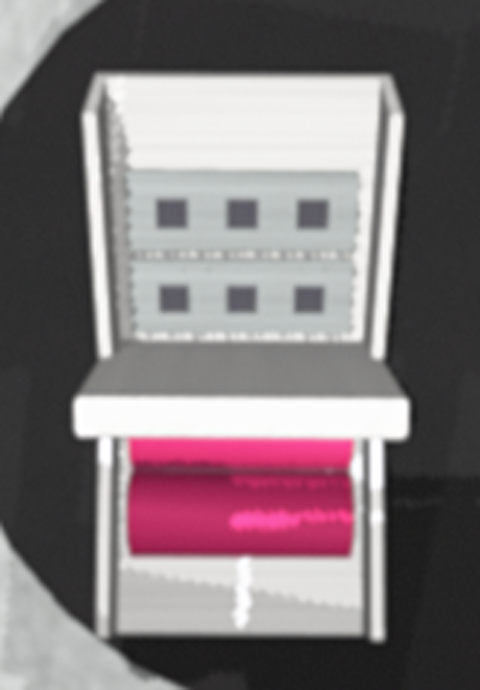

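```bash
python3 -m pendant '[[[0.2,0,-1,0],[0.2,0.05,-2.2,0],[0,0,-2.2,0],[0,0,-2.2,0],[0,0,-2.2,0],[0,0,-1.8,0],[0,0,-1.4,0],[0,0,-1,0],[0,0,-0.3,0],[0,0,0,0]]]'
python3 -m pendant '[[[0,0,0,0],[0,0,0,0],[0,0,0,0],[0,0,0,0],[0,0,0,0],[0,0,0,0],[0,0,0,0],[0,0,0,0],[0,0,0,0],[0,0,0,0]]]' -1 40
python3 - <<'E'
from h import *
s=env.state(); c=snap('wrist','w2'); snap('scene','s2');crop('s2',300,150,460,340,3,'s2c')
E
```

```text
time: 3.48
position: [0.5265, 0.2744, 0.0973]
tcp_rot: [0.0, 0.957, 0.291, -0.0]
contact_force: [-0.3, -0.2, -0.2]
opening: 0.0929
time: 4.32
position: [0.5269, 0.2752, 0.0988]
tcp_rot: [-0.0, 0.957, 0.291, 0.001]
contact_force: [-2.0, 1.7, 6.6]
opening: 0.0796
```

View pics/w2.png

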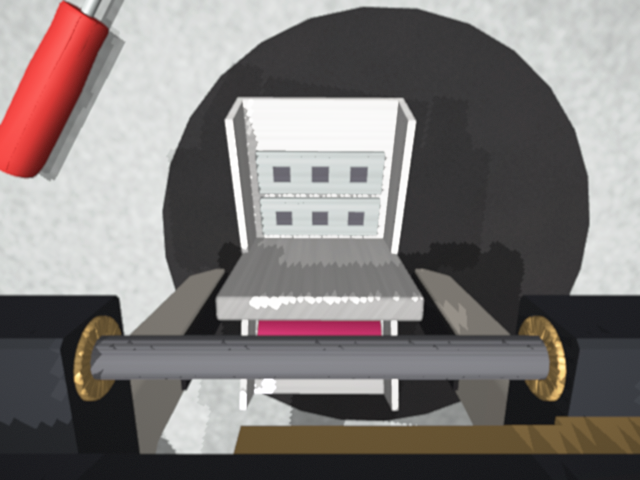

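View pics/s2c.png

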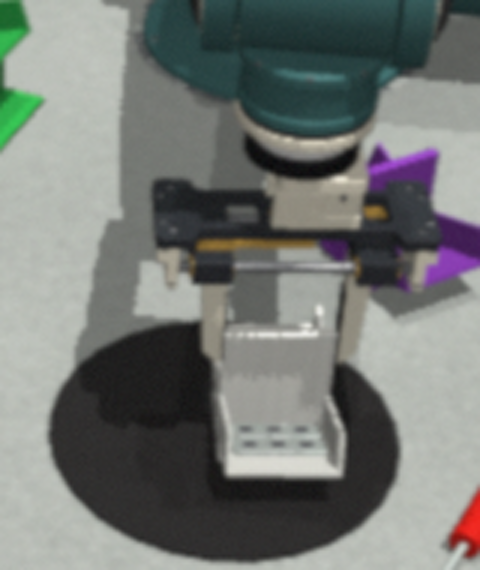

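```bash
python3 -m pendant '[[[0,0,0.2,0],[0,0,0.5,0],[0,0,0.8,0],[0,0,1.2,0],[0,0,1.6,0],[0,0,1.8,0],[0,0,1.8,0],[0,0,1.6,0],[0,0,1,0],[0,0,0.5,0]]]'
python3 - <<'E'
from h import *
s=env.state();print(s['moment']); snap('scene','s3');crop('s3',300,110,480,280,4,'s3c')
E
```

```text
time: 5.25
position: [0.5269, 0.2749, 0.21]
tcp_rot: [-0.0, 0.957, 0.291, 0.001]
contact_force: [0.5, 0.4, -7.1]
opening: 0.0798
[-0.00726254 -0.00932102  0.01884507]
```

View pics/s3c.png

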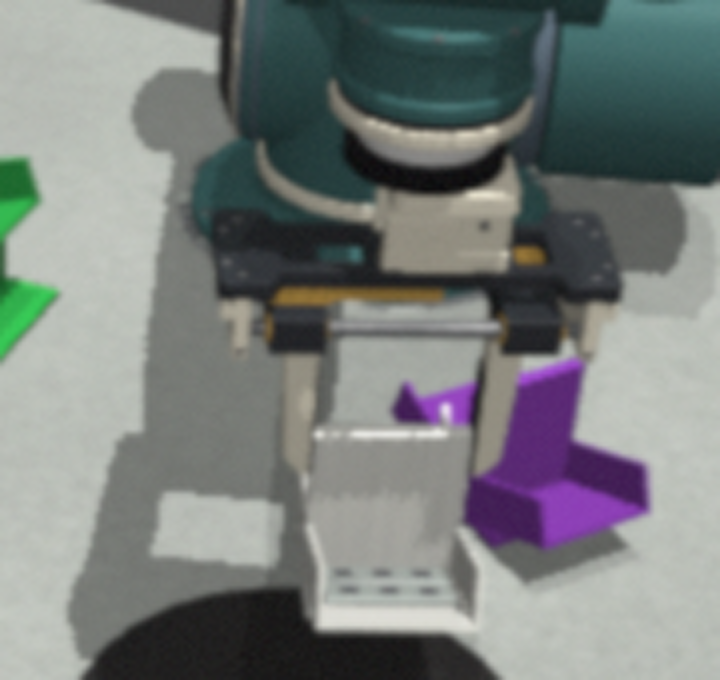

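```bash
python3 -m pendant '[[[0,-0.4,0,1],[0,-0.9,0,2.3],[0.1,-1.5,0,3.4],[0.1,-1.9,0,3.5],[0.1,-1.9,0,3.5],[0.1,-1.9,0,3.5],[0.1,-1.9,0,3.5],[0.1,-1.9,0,3.5],[0.1,-1.9,0,3.5],[0.1,-1.9,0,3.5]]]'
python3 -m pendant '[[[0.1,-1.9,-0.2,3.5],[0.1,-1.9,-0.2,3.5],[0.1,-1.9,-0.2,3.5],[0.1,-1.9,-0.2,3.5],[0,-1.9,-0.2,3.5],[0,-1.9,-0.2,3.5],[0,-1.6,-0.2,3.5],[0,-1.2,-0.1,2.2],[0,-0.8,0,1.2],[0,-0.3,0,0.2]]]'
python3 - <<'E'
from h import *
s=env.state();print(s['position'],s['tcp_rot'],s['q'].round(2)); snap('scene','s4');crop('s4',160,70,360,250,4,'s4c');snap('top','t4')
c=snap('wrist','w4');np.savez('pics/w4.npz',mtx=c['mtx'],T=c['tool_from_camera'],p=s['position'],q=s['tcp_rot'])
E
```

```text
time: 6.13
position: [0.5341, 0.1126, 0.2063]
tcp_rot: [-0.0, 0.842, 0.539, -0.001]
contact_force: [0.8, 0.4, -6.7]
opening: 0.0799
time: 6.97
position: [0.538, -0.0404, 0.1913]
tcp_rot: [-0.001, 0.687, 0.727, -0.001]
contact_force: [0.4, 0.6, -6.6]
opening: 0.0789
[ 0.53800055 -0.04040073  0.19132763] [-6.60810713e-04  6.87073354e-01  7.26587422e-01 -6.98866259e-04] [-0.12 -0.16  1.8  -0.    1.51 -0.18]
```

View pics/s4c.png

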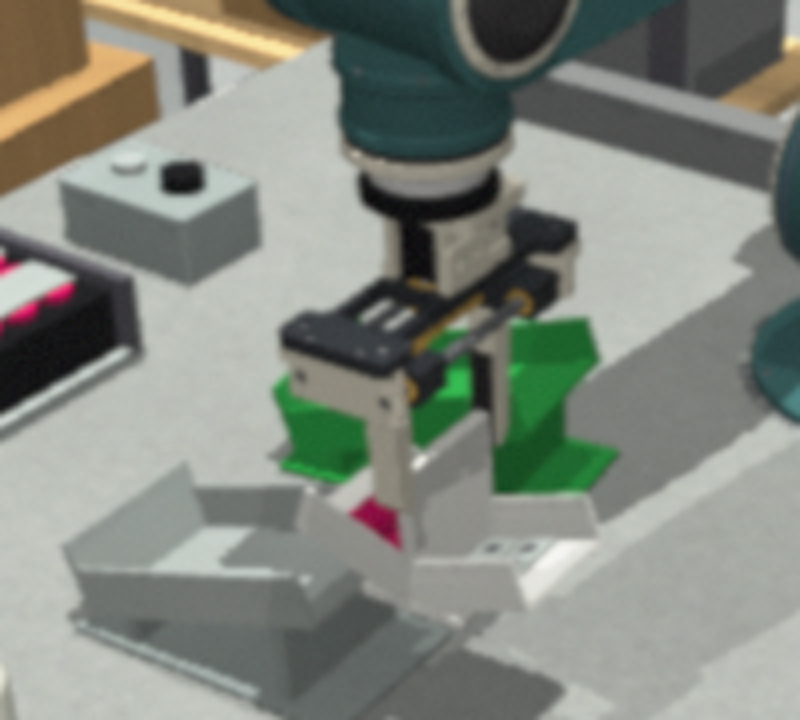

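View pics/w4.png

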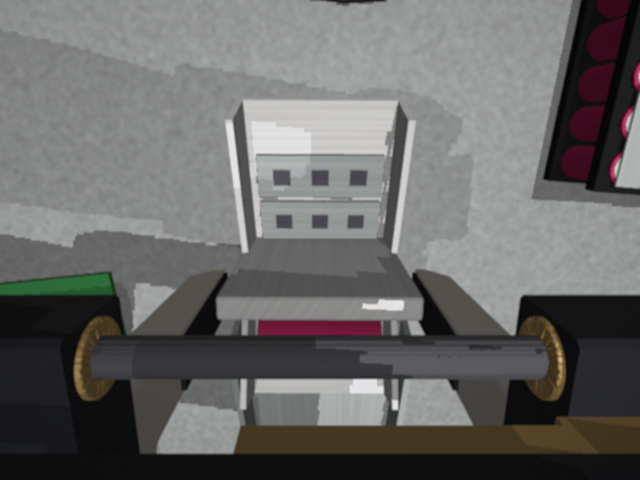

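View pics/t4.png

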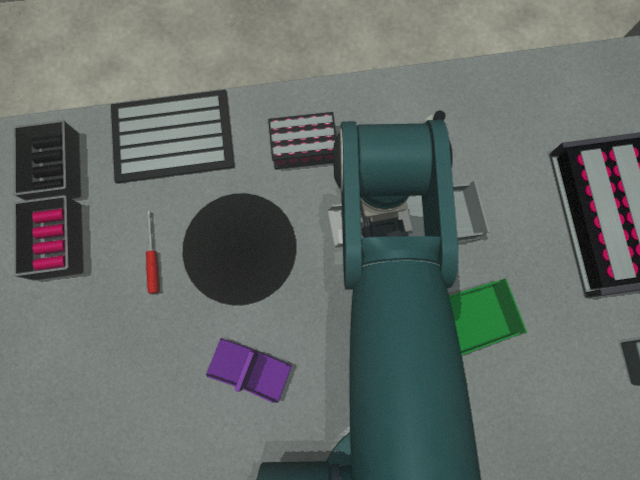

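```bash
python3 - <<'E'
from h import *
crop('s4',225,165,325,235,8,'s4d')
for X in [(0.5416,-0.098,0.079)]: print(proj('s4',X))
# predicted dish profile pts at +x(world)-side (dish y=?) end
u=np.array([.056,-.998,0]);n=np.array([.998,.056,0]);z=np.array([0,0,1])
G=np.array([.538,-.0404,.1913-.095+.075])
for nm,(x,zz) in dict(lip=(80,-40),lipt=(80,-12),foot=(36,-75),rfoot=(-36,-75),slip=(-80,-40),fw36=(36,-56),wt=(0,20)).items():
  p=G+u*x/1000+n*.04+z*zz/1000; q=proj('s4',p); print(nm,(q-[225,165])*8)
E
```

```text
[251.69113031 213.7088643 ]
lip [ 59.92595446 285.22834088]
lipt [ 51.92949474 203.70436923]
foot [190.02503604 429.06191668]
rfoot [394.17130325 505.04336223]
slip [520.91295823 451.87829787]
fw36 [185.7673515  375.35845645]
wt [273.2533328  186.89608196]
```

View pics/s4d.png

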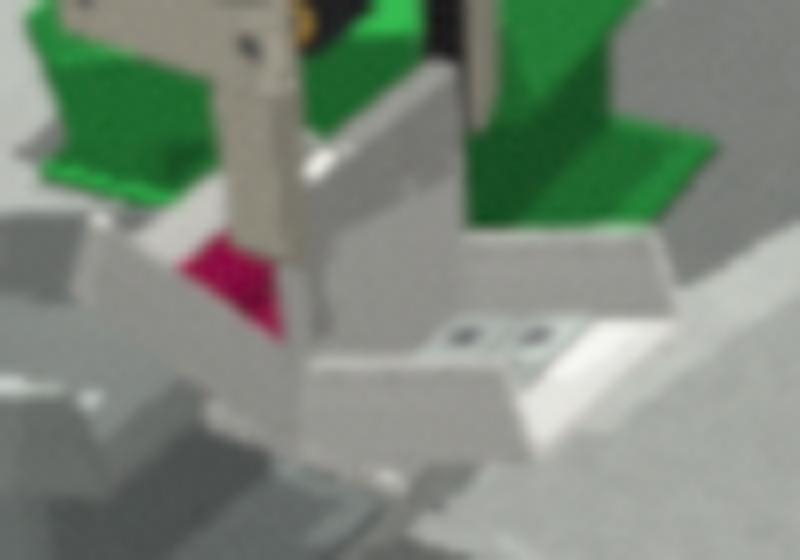

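```bash
python3 -m pendant '[[[0,-0.1,-0.4,0],[0,-0.2,-0.5,0],[0,-0.3,-0.5,0],[0,-0.3,-0.5,0],[0,-0.2,-0.4,0],[0.1,-0.2,-0.1,0],[0,-0.1,0,0],[0,-0.1,0,0],[0,0,0,0],[0,0,0,0]]]'
python3 - <<'E'
from h import *
s=env.state();print(s['position'],s['contact_force']); snap('scene','s5');crop('s5',215,155,325,235,7,'s5d')
E
```

```text
time: 7.95
position: [0.5397, -0.0542, 0.1689]
tcp_rot: [0.0, 0.687, 0.726, 0.0]
contact_force: [-0.1, -0.3, -6.5]
opening: 0.0792
[ 0.53968769 -0.05419674  0.16892356] [-0.13196837 -0.30432931 -6.48853187]
```

View pics/s5d.png

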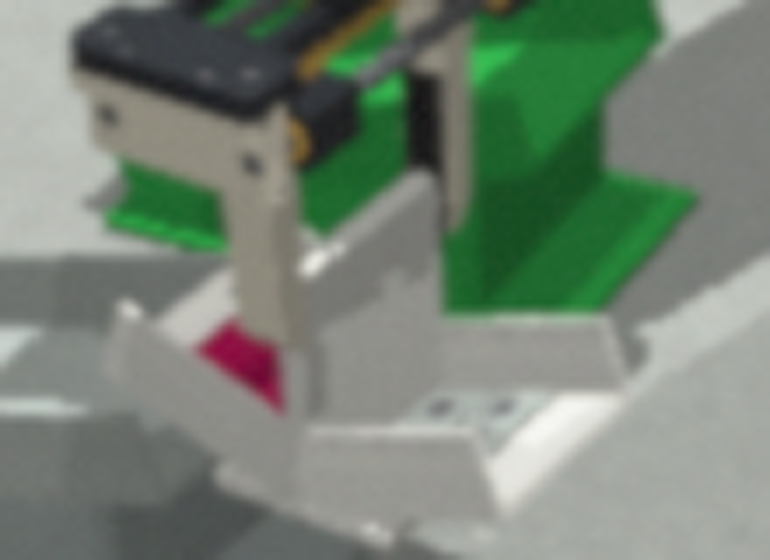

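```bash
python3 -m pendant '[[[0,-0.2,-0.1,0],[0,-0.2,0,0],[0,-0.2,0,0],[0,-0.2,0,0],[0,-0.2,0.1,0],[0,-0.2,0.1,0],[0,-0.2,0.1,0],[0.1,-0.2,0.1,0],[0,-0.2,0.1,0],[0,-0.1,0,0]]]'
python3 - <<'E'
from h import *
s=env.state();print(s['position'],s['contact_force'],s['moment']); snap('scene','s6');crop('s6',215,155,325,235,7,'s6d')
E
```

```text
time: 8.83
position: [0.5406, -0.0734, 0.1729]
tcp_rot: [-0.0, 0.687, 0.726, 0.0]
contact_force: [-2.0, 5.0, -2.2]
opening: 0.0794
[ 0.54064115 -0.07335051  0.17292487] [-1.97977353  4.99002375 -2.18629208] [ 1.26945745  0.32820998 -0.0157938 ]
```

View pics/s6d.png

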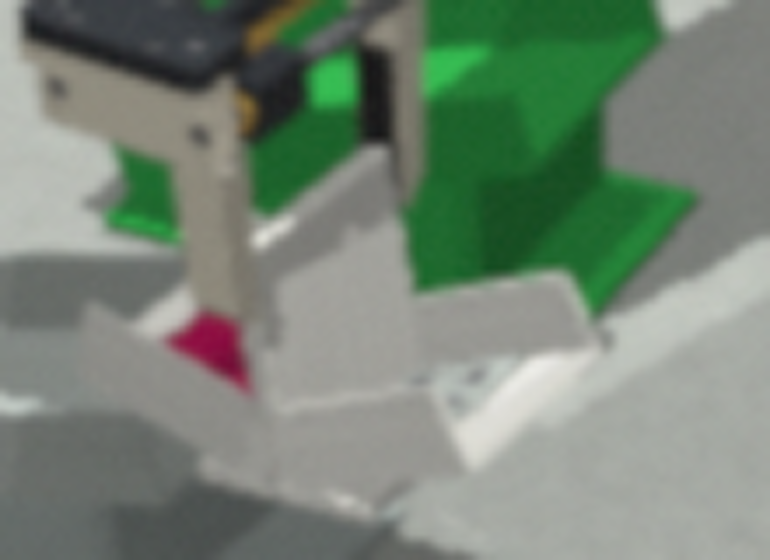

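```bash
python3 -m pendant '[[[0,-0.2,0.1,0],[0,-0.2,0.1,0],[0,-0.2,0,0],[0,-0.2,0.1,0],[0,-0.2,0,0],[0,-0.2,0,0],[0,-0.2,0,0],[0.1,-0.1,0,0],[0,0,0,0],[0,0,0,0]]]'
python3 - <<'E'
from h import *
s=env.state();print(s['position'],s['contact_force'],s['moment']); snap('scene','s7');crop('s7',195,155,305,235,7,'s7d')
E
```

```text
time: 9.72
position: [0.5416, -0.0883, 0.1761]
tcp_rot: [0.0, 0.687, 0.726, 0.0]
contact_force: [-1.1, 4.9, -1.6]
opening: 0.0793
[ 0.54162973 -0.08833362  0.17605207] [-1.10736945  4.90254703 -1.57921949] [ 1.07274782  0.2743558  -0.02445516]
```

View pics/s7d.png

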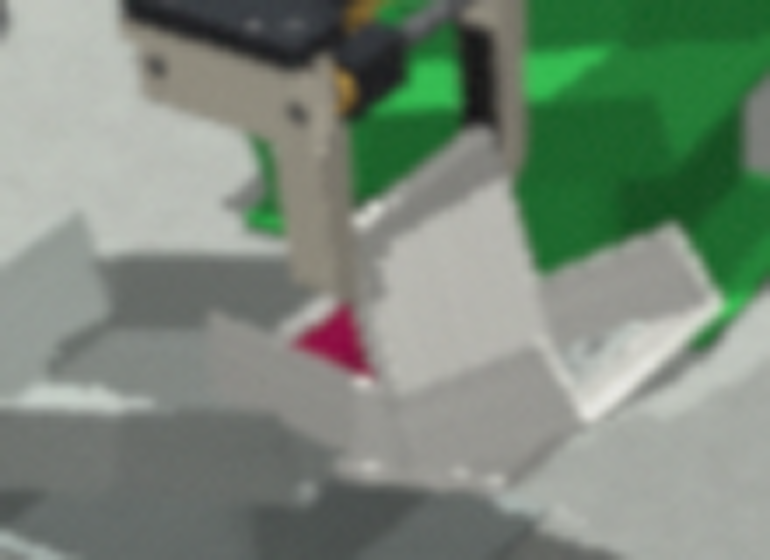

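```bash
python3 -m pendant '[[[0,-0.2,0,0],[0,-0.2,0,0],[0,-0.2,0,0],[0,-0.2,0,0],[0,-0.2,0,0],[0,-0.2,0,0],[0,-0.2,0,0],[0.1,-0.2,0,0],[0,-0.1,0,0],[0,0,0,0]]]'
python3 - <<'E'
from h import *
s=env.state();print(s['position'],s['contact_force'],s['moment']); snap('scene','s8');crop('s8',175,155,305,245,6,'s8d')
E
```

```text
time: 10.6
position: [0.5428, -0.1054, 0.1762]
tcp_rot: [0.0, 0.687, 0.726, 0.0]
contact_force: [-0.7, 3.5, 0.3]
opening: 0.0797
[ 0.54277493 -0.10542814  0.17616829] [-0.6678685   3.53045396  0.30959843] [ 1.06270071  0.04714384 -0.03743146]
```

View pics/s8d.png

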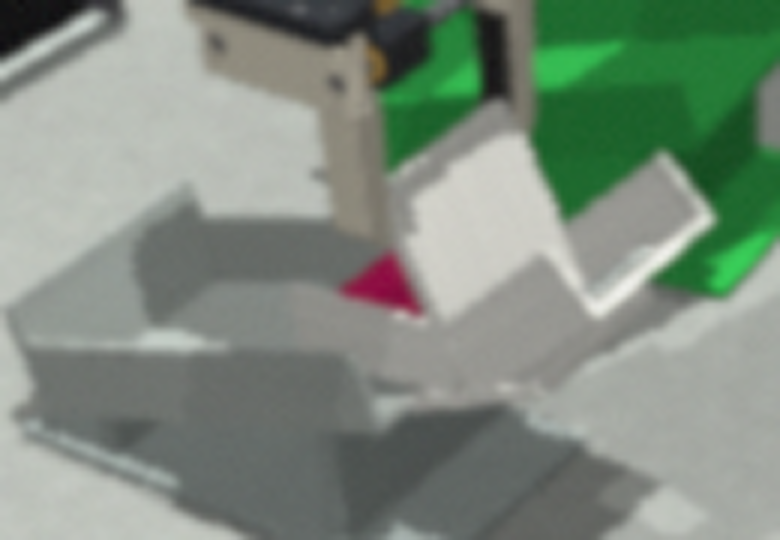

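```bash
python3 -m pendant '[[[0,-0.2,0,0],[0,-0.2,0,0],[0,-0.2,0,0],[0,-0.2,-0.1,0],[0,-0.2,0,0],[0,-0.2,-0.1,0],[0,-0.1,0,0],[0.1,0,0,0],[0,0,0,0],[0,0,0,0]]]'
python3 - <<'E'
from h import *
s=env.state();print(s['position'],s['contact_force'],s['moment']); snap('scene','s9');crop('s9',175,155,305,245,6,'s9d')
E
```

```text
time: 11.48
position: [0.5434, -0.1182, 0.1736]
tcp_rot: [-0.0, 0.687, 0.726, -0.0]
contact_force: [-2.6, 4.7, 1.6]
opening: 0.0792
[ 0.54339924 -0.1181793   0.1735972 ] [-2.621527    4.65523192  1.62709595] [0.82643487 0.49361424 0.04221505]
```

View pics/s9d.png

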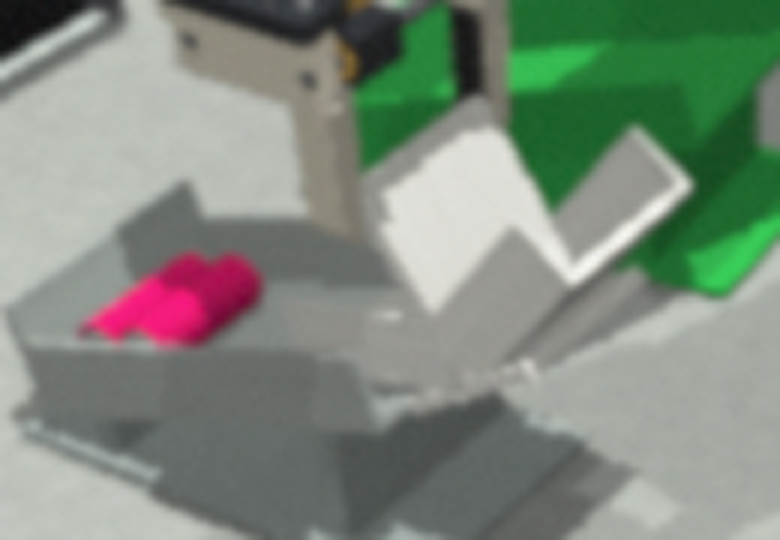

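```bash
python3 -m pendant '[[[0,0.1,0.3,0],[0,0.3,0.3,0],[0,0.4,0.2,0],[0,0.5,0.2,0],[-0.1,0.5,0.1,0],[0,0.5,0,0],[0,0.5,0,0],[-0.1,0.5,0,0],[0,0.4,0,0],[0,0,0,0]]]'
python3 -m pendant '[[[0,0.2,-0.2,0],[0,0.3,-0.2,0],[0,0.3,-0.1,0],[0,0.3,-0.1,0],[-0.1,0.3,-0.1,0],[0,0.3,-0.1,0],[0,0.3,-0.1,0],[0,0.3,-0.1,0],[-0.1,0.3,-0.1,0],[0,0,0,0]]]'
python3 - <<'E'
from h import *
s=env.state();print(s['position'],s['contact_force'],s['moment']); snap('scene','s10');crop('s10',175,155,335,265,5,'s10d')
E
```

```text
time: 12.37
position: [0.5415, -0.0804, 0.1846]
tcp_rot: [-0.0, 0.687, 0.727, 0.0]
contact_force: [-0.6, 0.2, -4.2]
opening: 0.0792
time: 13.2
position: [0.5394, -0.0546, 0.1734]
tcp_rot: [-0.0, 0.687, 0.726, -0.0]
contact_force: [-0.5, -0.6, -4.1]
opening: 0.0798
[ 0.53941074 -0.05461862  0.17338123] [-0.48869638 -0.61547119 -4.14012716] [-0.23609741 -0.0817153  -0.01212037]
```

View pics/s10d.png

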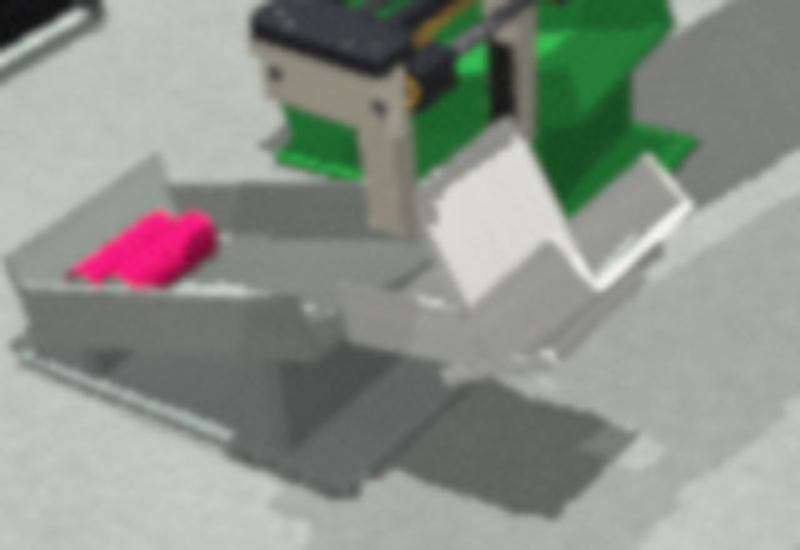

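```bash
python3 -m pendant '[[[0,0,0.5,0],[0,0,0.8,0],[0,-0.3,0.7,0],[0,-0.5,0.2,0],[0.1,-0.5,0,0],[0,-0.5,0,0],[0.1,-0.5,0,0],[0,-0.3,-0.4,0],[0,0,-0.5,0],[0,0,-0.3,0]]]'
python3 - <<'E'
from h import *
s=env.state();print(s['position'],s['contact_force'],s['moment']); snap('scene','s11');crop('s11',175,155,335,265,5,'s11d')
E
```

```text
time: 14.08
position: [0.5413, -0.0813, 0.1824]
tcp_rot: [-0.001, 0.688, 0.726, -0.0]
contact_force: [0.4, 0.4, -4.3]
opening: 0.0792
[ 0.5413216  -0.08134128  0.18242921] [ 0.3623637   0.44184962 -4.26136198] [-0.16884732 -0.0710773  -0.02815113]
```

View pics/s11d.png

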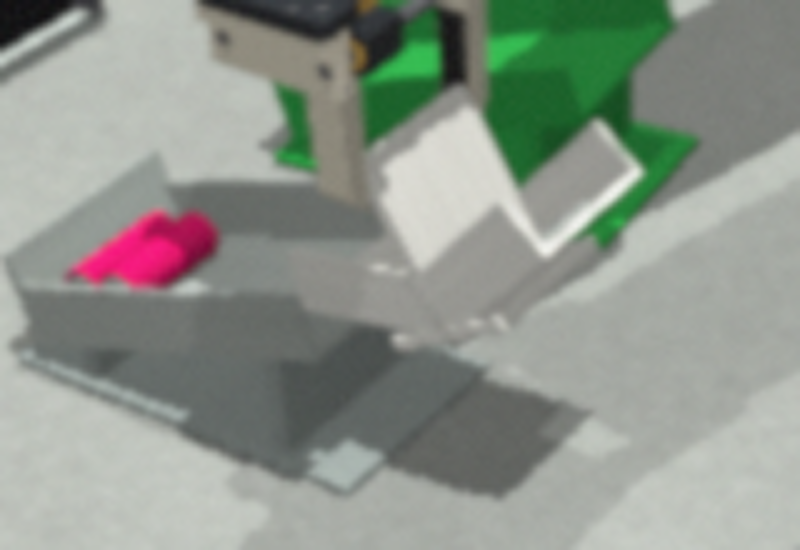

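```bash
python3 -m pendant '[[[0,0,-0.2,0],[0,0,-0.2,0],[0,0,-0.2,0],[0,0,-0.2,0],[0,0.1,-0.2,0],[0,0.1,-0.2,0],[0,0.1,-0.1,0],[0,0.1,-0.1,0],[0,0.1,-0.1,0],[0,0.1,0,0]]]'
python3 - <<'E'
from h import *
s=env.state();print(s['position'],s['contact_force'],s['moment']); snap('scene','s12');crop('s12',175,155,335,265,5,'s12d')
E
```

```text
time: 14.97
position: [0.542, -0.0748, 0.1705]
tcp_rot: [0.001, 0.687, 0.726, 0.001]
contact_force: [-4.7, 2.4, 9.0]
opening: 0.0793
[ 0.54195035 -0.07478977  0.17052627] [-4.66093669  2.44235519  9.00596453] [ 0.17121844  0.899265   -0.04322874]
```

View pics/s12d.png

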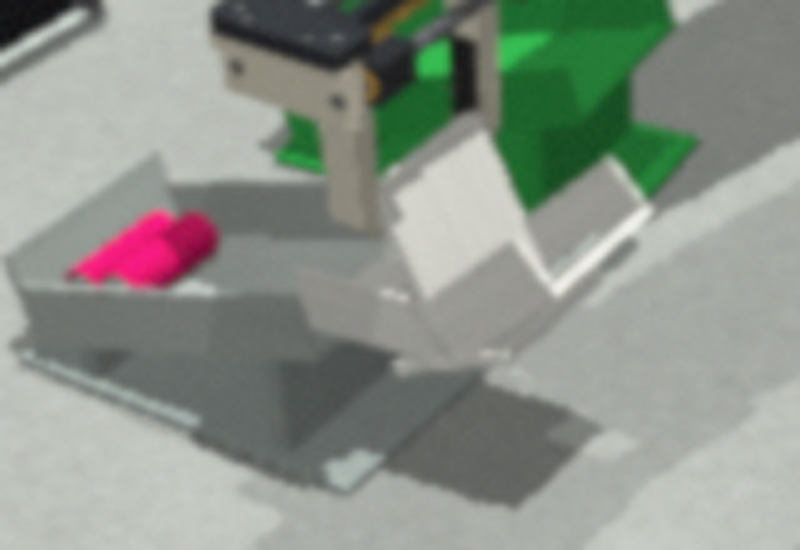

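```bash
python3 -m pendant '[[[-0.1,0.2,-0.1,0],[0,0.2,-0.1,0],[0,0.3,-0.1,0],[0,0.3,-0.1,0],[-0.1,0.3,-0.2,0],[0,0.3,-0.2,0],[0,0.3,-0.2,0],[0,0.2,-0.2,0],[0,0.1,-0.1,0],[0,0,0,0]]]'
python3 - <<'E'
from h import *
s=env.state();print(s['position'],s['contact_force'],s['moment']); snap('scene','s13');crop('s13',175,155,335,265,5,'s13d')
E
```

```text
time: 15.85
position: [0.5403, -0.0523, 0.1569]
tcp_rot: [0.001, 0.687, 0.727, 0.001]
contact_force: [-0.0, 5.5, 7.7]
opening: 0.079
[ 0.54025513 -0.05228185  0.15685885] [-0.04138289  5.46902242  7.65389562] [ 0.75038794 -0.13745398  0.01112684]
```

View pics/s13d.png

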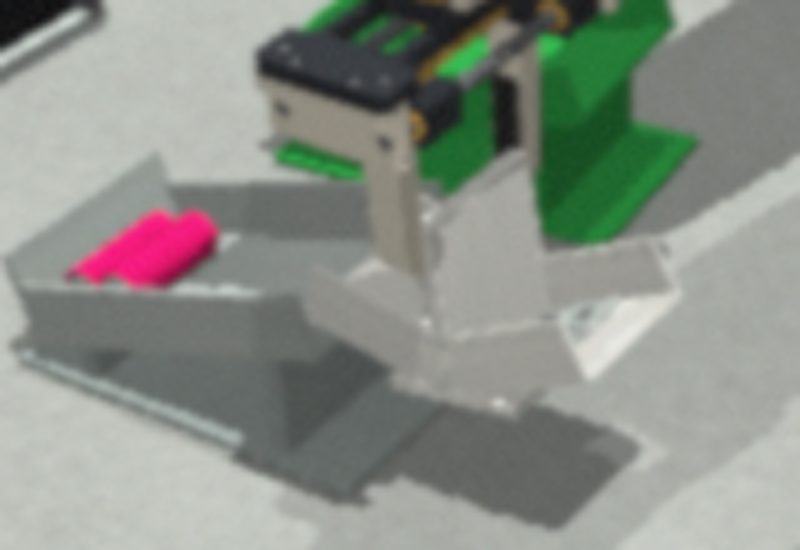

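```bash
python3 -m pendant '[[[0,0.1,-0.1,0],[0,0.1,-0.1,0],[0,0.1,-0.1,0],[0,0.1,-0.1,0],[0,0.1,-0.1,0],[0,0.1,-0.1,0],[0,0,0,0],[0,0,0.5,0],[0,0,1,0],[0,0,1.5,0]]]'
python3 -m pendant '[[[0,0,1.5,0],[0,0.5,1,0],[0,1,0.5,0],[0,1.5,0.3,0],[0,1.5,0,0],[0,1.5,0,0],[0,1.5,0,0],[0,1.5,0,0],[0,1,0,0],[0,0.5,0,0]]]'
python3 - <<'E'
from h import *
s=env.state();print(s['position'],s['contact_force'],s['moment']); snap('scene','s14');crop('s14',175,115,375,265,4,'s14d')
c=snap('wrist','w14')
E
```

```text
time: 16.73
position: [0.539, -0.0471, 0.1791]
tcp_rot: [-0.001, 0.687, 0.726, -0.001]
contact_force: [0.1, 0.2, -4.2]
opening: 0.079
time: 17.57
position: [0.5393, 0.0594, 0.2124]
tcp_rot: [-0.0, 0.687, 0.727, -0.0]
contact_force: [1.0, -0.5, -4.7]
opening: 0.0787
[0.53931853 0.05944733 0.2123737 ] [ 1.0289798  -0.52631816 -4.68519354] [-0.14781111 -0.16679867 -0.00979797]
```

View pics/s14d.png

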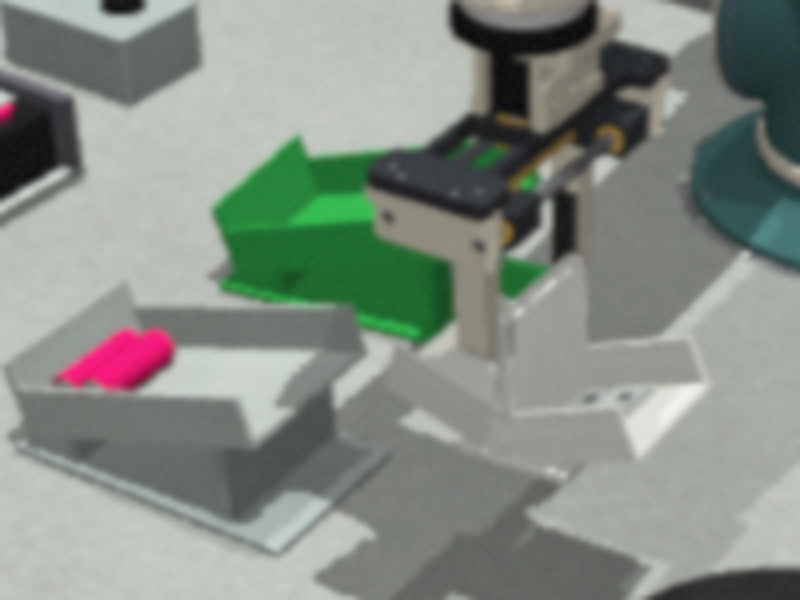

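View pics/w14.png

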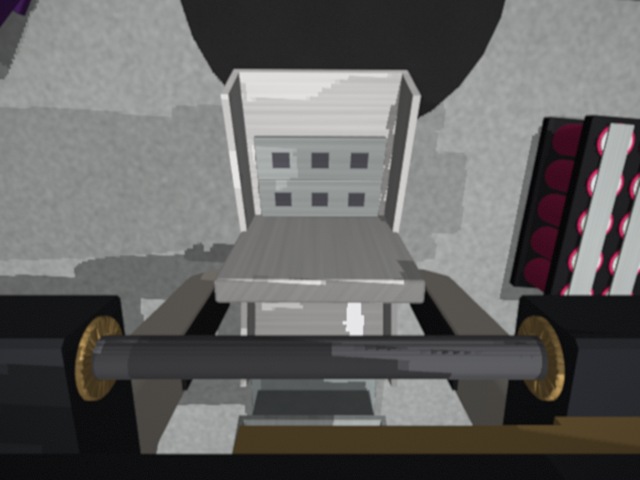

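```bash
python3 -m pendant '[[[0,0.6,0,0],[0,1.3,0,0],[0,2,0,0],[0.1,2.4,0,0],[0.1,2.6,0,0],[0.1,2.6,0,0],[0,2.6,0,0],[0,2.2,-0.5,0],[0,1.5,-0.8,0],[0,0.8,-1,0]]]'
python3 -m pendant '[[[0,0.3,-1.2,0],[0,0,-1.2,0],[0,0,-1.2,0],[0,0,-1,0],[0,0,-1,0],[0,0,-0.8,0],[0,0,-0.6,0],[0,0,-0.4,0],[0,0,-0.3,0],[0,0,0,0]]]'
python3 -m pendant '[[[0,0,-0.2,0],[0,0,-0.2,0],[0,0,-0.2,0],[0,0,-0.2,0],[0,0,-0.1,0],[0,0,-0.1,0],[0,0,-0.1,0],[0,0,0,0],[0,0,0,0],[0,0,0,0]]]'
python3 - <<'E'
from h import *
snap('scene','s15');crop('s15',280,150,440,350,3,'s15d')
E
```

```text
time: 18.5
position: [0.5425, 0.2457, 0.1892]
tcp_rot: [-0.0, 0.687, 0.727, 0.0]
contact_force: [0.3, -0.6, -3.9]
opening: 0.0791
time: 19.33
position: [0.5425, 0.2468, 0.1123]
tcp_rot: [-0.0, 0.687, 0.726, -0.0]
contact_force: [-0.6, -0.9, -4.7]
opening: 0.0795
time: 20.17
position: [0.5426, 0.2469, 0.1017]
tcp_rot: [0.0, 0.687, 0.726, 0.0]
contact_force: [-0.7, 0.2, -4.5]
opening: 0.0791
```

View pics/s15d.png

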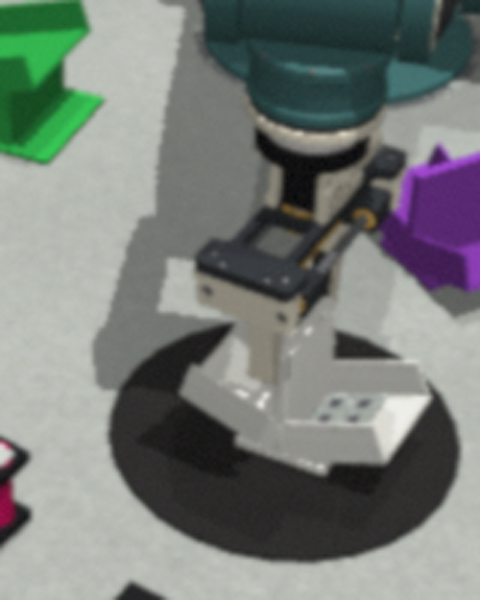

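Not touching yet; continue down slowly.

```bash
python3 -m pendant '[[[0,0,-0.1,0],[0,0,-0.1,0],[0,0,-0.1,0],[0,0,-0.1,0],[0,0,-0.1,0],[0,0,-0.1,0],[0,0,0,0],[0,0,0,0],[0,0,0,0],[0,0,0,0]]]'
```

```text
time: 21.05
position: [0.5431, 0.2485, 0.0993]
tcp_rot: [-0.0, 0.687, 0.726, 0.002]
contact_force: [-12.7, 6.3, 27.6]
opening: 0.0794
```

```bash
python3 -m pendant '[[[0,0,0.1,0],[0,0,0.1,0],[0,0,0.1,0],[0,0,0,0],[0,0,0,0],[0,0,0,0],[0,0,0,0],[0,0,0,0],[0,0,0,0],[0,0,0,0]]]'
python3 - <<'E'
from h import *
snap('scene','s16');crop('s16',280,150,440,350,3,'s16d')
E
```

```text
time: 21.88
position: [0.543, 0.2474, 0.0998]
tcp_rot: [0.0, 0.687, 0.726, 0.001]
contact_force: [-2.8, 3.9, 8.7]
opening: 0.0791
```

View pics/s16d.png

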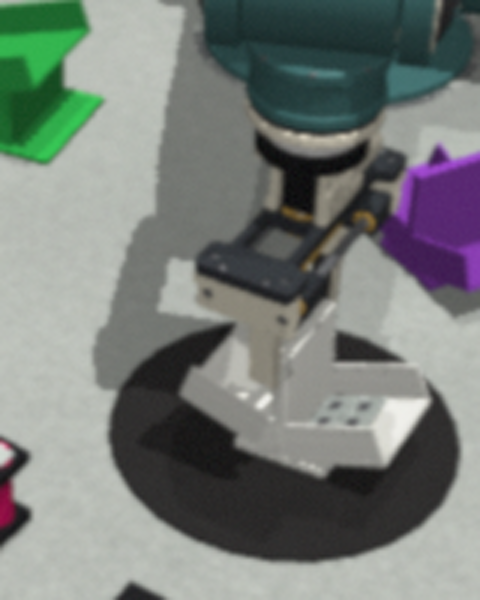

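Open the gripper, then lift straight up.

```bash
python3 -m pendant '[[[0,0,0,0],[0,0,0,0],[0,0,0,0],[0,0,0,0],[0,0,0,0],[0,0,0,0],[0,0,0,0],[0,0,0,0],[0,0,0,0],[0,0,0,0]]]' 1 40
python3 -m pendant '[[[0,0,0.5,0],[0,0,1,0],[0,0,1.5,0],[0,0,2,0],[0,0,2,0],[0,0,2,0],[0,0,2,0],[0,0,2,0],[0,0,1,0],[0,0,0,0]]]'
python3 -m pendant '[[[-1,0.5,0.5,0],[-2,1,1,0],[-2,1,1,0],[-2,1,1,0],[-2,1,1,0],[-2,1,1,0],[-1,0.5,0.5,0],[0,0,0,0],[0,0,0,0],[0,0,0,0]]]'
python3 - <<'E'
from h import *
snap('scene','s17');crop('s17',150,150,450,350,2.6,'s17d'); snap('top','t17'); crop('t17',170,100,500,310,2.4,'t17d')
E
```

```text
time: 22.77
position: [0.5426, 0.2468, 0.0986]
tcp_rot: [0.0, 0.687, 0.726, -0.0]
contact_force: [0.5, -0.7, 0.8]
opening: 0.093
time: 23.6
position: [0.5432, 0.2471, 0.2419]
tcp_rot: [0.001, 0.687, 0.726, 0.002]
contact_force: [-0.5, -0.1, 0.8]
opening: 0.0928
time: 24.43
position: [0.4229, 0.3065, 0.2975]
tcp_rot: [-0.0, 0.687, 0.726, -0.001]
contact_force: [0.7, -0.7, 0.0]
opening: 0.0932
```

View pics/s17d.png

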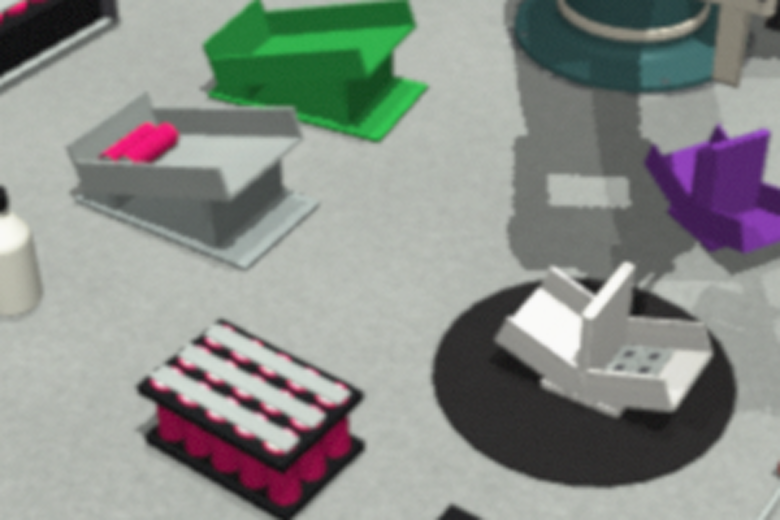

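View pics/t17d.png

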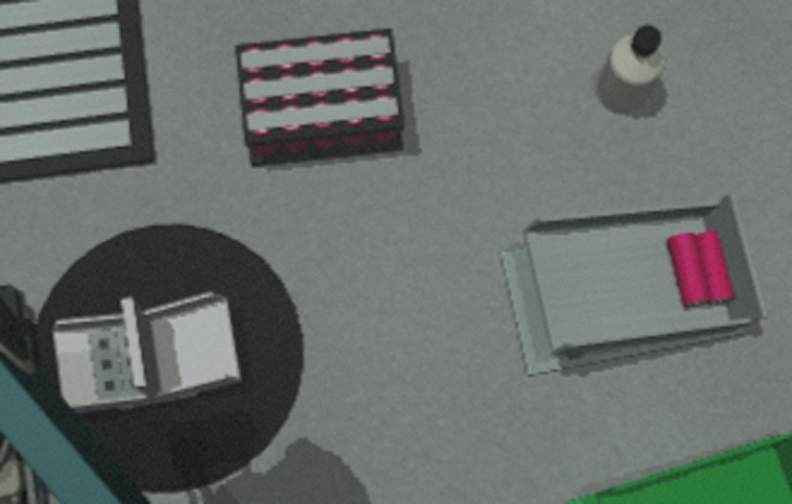

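```bash
python3 - <<'E'
from h import *
im=cv2.resize(cv2.imread('pics/s17.png')[230:330,310:430],None,fx=6,fy=6,interpolation=cv2.INTER_CUBIC)
a=np.radians(-86.8);u=np.array([np.cos(a),np.sin(a),0]);n=np.array([-np.sin(a),np.cos(a),0]);z=np.array([0,0,1])
G=np.array([.543,.2475,.079])
P=lambda x,y,zz:tuple(((proj('s17',G+u*x/1e3+n*y/1e3+z*zz/1e3)-[310,230])*6+3).astype(int).tolist())
for A,B in [((80,40,-40),(80,-40,-40)),((-80,40,-40),(-80,-40,-40)),((36,40,-75),(-36,40,-75)),((5,40,20),(5,-40,20)),((-5,40,20),(-5,-40,20)),((-5,40,20),(-5,40,-40))]:
    cv2.line(im,P(*A),P(*B),(0,0,255),1)
cv2.imwrite('pics/ov.png',im)
c=lambda x,y,zz:back('t17',170+x/2.4,100+y/2.4,zz)
u=np.array([.056,-.998]);O=np.array([.5416,-.098])+.09*u
for q in[(688,270),(715,266)]:
    X=c(*q,.05)[:2]-O; print('cell tray x,y',X@u,X@np.array([.998,.056]))
E
```

```text
cell tray x,y 0.051937770180176514 -0.0017795775280105165
cell tray x,y 0.07717082639482598 -0.002914137010407011
```

View pics/ov.png

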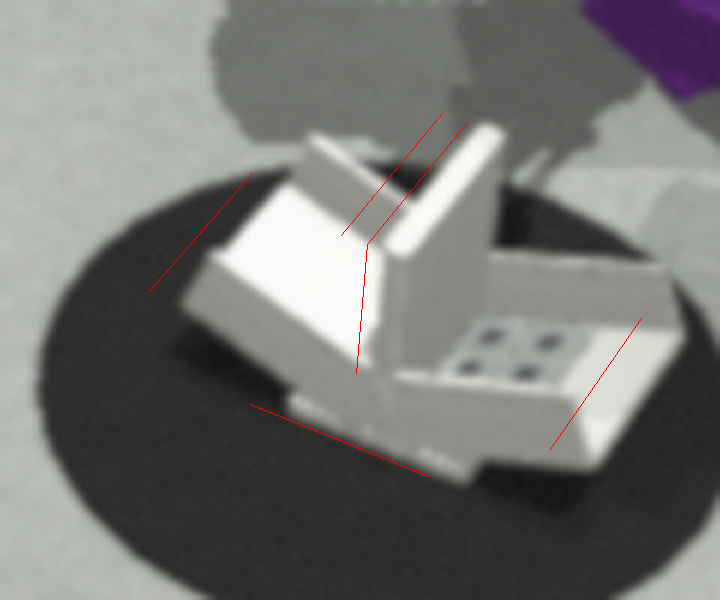

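```bash
python3 -c "
from workcell import env
print(env.state()['joint_velocities'].round(3)); print(env.hand_in())"
```

```text
[-0.001 -0.    -0.005 -0.     0.002  0.002]
the job is handed in; nothing more can be done
None
```

I handed the job in about 24.5 s into the 48 s allowed; it gave no verdict. By my last camera checks both cells are against the tray's back stop, and the dish is back on its mat with both strips in it.

**How it was done**
- **Grip:** The moves can't tilt the tool, so I didn't pinch the wall across its thickness as described. I gripped it by its two ends, 80 mm apart, so the dish could swivel between the pads.
- **Tipping:** I pushed the foot of the dish against the upper edge of the tray. It tipped to roughly 38 degrees (judged by eye), and both cells rolled down.
- **Levelling:** I brought the dish most of the way back by pressing its cell side down on the same edge. Pressing it gently onto the mat took out the last few degrees. My first try at levelling missed the edge and had to be repeated.

**Last checks**
- **Cells:** They lie about 52 and 77 mm downhill of the tray's origin and within 3 mm of its centre line. Both values are inside the required ranges.
- **Strips:** Both are in their own half of the dish.
- **Dish:** Compared with a projected model, it stands upright to within about 1 degree.
- **Other objects:** The module and bottle look unmoved. The screwdriver was almost out of view in my last close-ups, so I did not check it again.
- **Gripper:** It is open and clear of everything.

One check disagreed: the dish appears about 13 mm further along +y than the gripper position implied. I didn't find out why, but it is well inside the 85 mm allowed.

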